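Hold the next box in the drill jig's corner

ROBOT

A 6-joint arm with a two-finger parallel gripper is mounted at the origin on the work surface. World frame = base frame: x ahead of the robot, y to its left, z up, the work surface at z = 0. Lengths are in m, angles in rad, forces in N, time in s.
With the tool pointing down it reaches from about 0.3 to 0.775 m from the base axis. Payload 14.6 kg.
Tool frame: the origin (TCP) lies on the centre line of the jaws, within the pads' length; the fingertips stand 25 mm ahead of it and the grasp point (between the pads) lies 6 mm ahead of it (ctrl.tip_reach is the distance from the TCP to the fingertips, in m); z points along the fingers, y is the line along which they close (so a half turn about z gives the same grasp; the last joint's range is limited). The gripper opens to 94 mm and grips with 3 to 60 N. Pads are 16 mm wide; open, the fingers measure 119 mm over their backs; the gripper's body (75 mm by 177 mm) begins 78 mm behind the grasp point.
Start: joints at [1.237, 0.3, 1.521, -0, 1.321, -0.067], TCP at [0.145, 0.531, 0.23] pointing down, gripper open.
Joint ranges: [-3.03, 3.03], [-0.79, 2.21], [0.23, 2.52], [-1.04, 4.18], [0, 3.07], [-2.55, 2.55]. Speed limits (rad/s): [2.22, 2.22, 2.57, 3.14, 3.14, 3.14].

INTERFACE

Orientations are given as [roll, pitch, yaw] about the fixed x, y, z axes, in that order (R = Rz(yaw) Ry(pitch) Rx(roll)).
In Python, from station import ctrl gives the robot as it stands. The module is installed in compiled form; this text tells all that it offers.
- The arm moves only by the tool apply_moves, never from a script. Its argument "deltas" is a list of rows, each a list of 7 numbers: the closure in counts, from 0 (fully open) to 255 (shut), then the shift along the world's x, y, z in cm, then the turn, a rotation vector about the world's x, y, z in rad. In form: [[jaw, tx, ty, tz, ax, ay, az], ...]. A call has 1 to 10 rows; each row shifts and turns the commanded pose from where the row before left it; what a row does not reach is not made up. A row lasts 1/10 s, in which the tool goes at most 50 mm and 8.59 degrees, less where a joint would pass 70% of its speed; a pose out of reach is approached as far as the arm can. A call with a gripper value outside its range is refused whole. The fingers move at their own pace and stop on an object; "grip_force" is the grip in N (left out, the last holds). Time passes only in rows, so rows that do not move let the fingers close. It gives the time, the measured TCP pose, the force, the opening and the grip force at its end, in the units of the state.
- ctrl.get_obs(): the state, without advancing time (a new reading comes with each control period).
- ctrl.camera(name): name is "scene" or "top"; returns a dict with "img" (384x512x3 uint8, red, green, blue), "K" (3x3 intrinsics, pixels), "k1" (the pictures are not rectified: a ray, as slopes to the right and down, at radius r is drawn at 1 + k1 r^2 times it, then the intrinsics apply), "pose" (4x4, takes a point from camera to world coordinates). Camera axes: x right, y up, looking along -z (the intrinsics and any distortion apply to the point x, -y, -z); pixel columns grow to the right and rows downward; lengths in m; the calibration is good to about 2 mm. A picture is of the moment at which its call begins. There is no depth.
- ctrl.hand_in(): hands the job in; it is judged then, once.
The state is a dict: "time_s": time; "qpos": joint angles; "joint_vel": joint speeds; "tau": joint torques, N m; "ee_pos": TCP position; "eef_rot": TCP orientation; "force": force on the tool from outside, world axes, zero at the start; "moment": the same for the moment, N m; "grip_width": finger opening in m; "grip_force": force on a finger pad.
Only numpy, scipy, OpenCV 4.12 (cv2) and the standard library are available. Lean on these libraries where they do the work, as an engineer would, in place of code of your own. Each camera call takes 0.05 s, during which the arm holds its last target. There are 200 camera calls.

TASK

Take the drilled box out of the drill jig and stand it upright on the bench midway between the white jar and the wire spool, then let go of it. Then lay the blank box flat on the jig's bed with its long side along the longer stop, press it firmly into the corner so that it is flush against both stops at once, and finish while still holding it pressed against both. Leave the other things on the bench where they are.

Things in the scene. Friction and masses are not known exactly. Their poses are not given: they have to be found in the camera images.
- jig: Drill jig fixed to the bench: a black rectangular bed plate, 180 mm (its x) x 160 mm (its y), 12 mm thick, carrying two bare aluminium stops that form an open corner at its +x +y side. Origin: centre of the underside, at bench level; the bed surface is at z = 12 mm. Inner face of the short stop: x = +65 mm; inner face of the long stop: y = +55 mm. A box pressed home has its centre at x = +25, y = +30, z = 37 mm in this frame.
- stop_long: The longer stop, an aluminium bar 130 mm along the jig's x, 16 mm thick, 14 mm high, fixed on the bed, its top 26 mm above the bench. Origin: centre of its underside, axes as the jig's. The box's 80 mm side goes against its -y face (the face 8 mm from the origin); press towards the jig's +y.
- stop_short: The shorter stop, an aluminium bar 95 mm along the jig's y, 16 mm thick, 14 mm high, fixed on the bed, its top 26 mm above the bench. Origin: centre of its underside, axes as the jig's. The box's 50 mm end goes against its -x face (the face 8 mm from the origin); press towards the jig's +x.
- jig_corner (a point): The jig's inner corner: where the inner faces of the two stops would meet, on the bed surface (12 mm above the bench). Axes as the jig's.
- drilled_center (a point): Centre (25 mm above its underside) of the drilled box: a die-cast aluminium box 80 mm (its x) x 50 mm (its y) x 50 mm high, rigid, 0.2 to 0.35 kg, with two dark 18 mm round holes in its lid. It starts on the jig's bed, its x nearly along the jig's x, a few mm short of the stops. Its z is up.
- blank_center (a point): Centre (25 mm above its underside) of the blank box: the same die-cast aluminium box, 80 mm (its x) x 50 mm (its y) x 50 mm high, rigid, 0.2 to 0.35 kg, with a plain lid without holes. It starts on the bench in front of the robot, at any yaw within about 45 degrees. Either end may face the short stop. Its z is up.
- jar: White screw-cap jar, 54 mm diameter, 70 mm tall, standing loose on the bench on the robot's right. Origin: centre of its underside. Its x axis points at the spool.
- spool: Spool of copper wire with grey flanges, 64 mm diameter, 45 mm tall, standing loose on the bench beyond the jar, its centre 235 to 245 mm from the jar's. Origin: centre of its underside.
- tape: Bystander: black tape measure lying flat, 70 x 66 x 36 mm. Origin: centre of its underside.
- driver: Bystander: screwdriver with a black handle, 190 mm long, lying between the robot and the blank box. Origin: its underside; its length is along its x.
- gland: Bystander: small grey cable gland, 28 mm diameter, 34 mm tall, standing. Origin: centre of its underside.
Things that resemble listed ones, but are neither listed nor needed, are in the scene too. Leave any pink or yellow look-alike of the part that bears drilled_center alone.

How it is judged:
By the outcome, as a careful person would: the job done as asked, in the order asked, and still so for the second after the job is handed in, while the arm keeps its last pose, push and grip.
It also fails if it takes over 72 s, if anything falls off the work surface, if the arm or the gripper's body presses on something with over 40 N, if the wrist force passes 120 N, or if a joint passes its speed limit or range.

## Working session

There is one attempt and no reset: what is moved stays moved. The work goes in short steps, Python scripts to look and compute and a tool call to move; the robot and the scene stay as the last step left them, time stands still between calls to the robot, and variables do not carry over. Pictures are saved under pics/ and viewed, at most 10 in all, crops included, and the job is handed in when it is done.

Besides the shell and the picture viewer there is one more tool, called after "Call:" as name(argument=value, ...), one argument or row to a line, values as JSON. apply_moves: Moves the arm, as the interface text tells. Its arguments: {"type":"object","properties":{"deltas":{"type":"array"},"grip_force":{"type":"number"}},"required":["deltas"]}

```bash
mkdir -p pics
cat > h.py <<'E'
import numpy as np, cv2
from station import ctrl
def snap(name,fn=None):
    c=ctrl.camera(name)
    np.savez(f'/tmp/{name}.npz',**{k:np.array(v) for k,v in c.items()})
    if fn: cv2.imwrite(fn,c['img'][:,:,::-1])
    return c
def load(name): return dict(np.load(f'/tmp/{name}.npz'))
def p2w(c,u,v,z):
    K=c['K'];k1=float(c['k1'])
    d=np.array([(u-K[0,2])/K[0,0],(v-K[1,2])/K[1,1]]);s=d.copy()
    for _ in range(30): s=d/(1+k1*(s@s))
    r=c['pose'][:3,:3]@np.array([s[0],-s[1],-1]);o=c['pose'][:3,3]
    return o+r*(z-o[2])/r[2]
def w2p(c,p):
    q=c['pose'][:3,:3].T@(np.array(p)-c['pose'][:3,3]);s=np.array([q[0],-q[1]])/-q[2]
    s=s*(1+float(c['k1'])*(s@s));K=c['K'];return K[0,0]*s[0]+K[0,2],K[1,1]*s[1]+K[1,2]
def crop(c,u0,v0,u1,v1,k,fn):
    cv2.imwrite(fn,cv2.resize(c['img'][v0:v1,u0:u1,::-1],None,fx=k,fy=k,interpolation=cv2.INTER_CUBIC))
E
python3 - <<'E'
from h import *
a=snap('scene');b=snap('top')
cv2.imwrite('pics/a.png',a['img'][:,:,::-1])
cv2.imwrite('pics/b.png',cv2.resize(b['img'][:,:,::-1],(800,600),interpolation=cv2.INTER_CUBIC))
print(a['pose'],b['pose'],a['K'],b['K'],a['k1'],b['k1']);print(ctrl.get_obs())
E
```

```text
[[ 0.54953989 -0.59766277  0.58378516  1.14971505]
 [ 0.83538077  0.38301295 -0.39425887 -0.36402958]
 [ 0.01203657  0.70434387  0.70975688  0.73009184]
 [ 0.          0.          0.          1.        ]] [[-0.00634488  0.98938539 -0.14517676  0.43166164]
 [-0.99992928 -0.00481704  0.01087314  0.04006233]
 [ 0.01005841  0.14523549  0.98934599  1.15780767]
 [ 0.          0.          0.          1.        ]] [[396.78468034   0.         259.18938265]
 [  0.         396.78468034 190.16689032]
 [  0.           0.           1.        ]] [[351.72853741   0.         251.17656052]
 [  0.         351.72853741 189.37205012]
 [  0.           0.           1.        ]] -0.10099863695358346 0.01897388255091314
{'time_s': 0.1, 'qpos': array([ 1.23738874e+00,  3.00424387e-01,  1.52151691e+00,  9.31045965e-06,
        1.32068640e+00, -6.65968834e-02]), 'joint_vel': array([ 0.00119867, -0.00195051, -0.00176854,  0.00015338,  0.00099578,
        0.00048125]), 'tau': array([-8.79499948e-04, -5.32643759e+01, -3.53282619e+01,  7.08722323e-02,
        2.33949552e-02, -7.68922837e-05]), 'ee_pos': array([0.14494252, 0.53034455, 0.22993908]), 'eef_rot': array([-3.14056051e+00, -7.78779776e-05,  2.87477960e+00]), 'force': array([-0.24960414,  0.00227435, -1.04666388]), 'moment': array([-0.0102311 , -0.04691372,  0.01907976]), 'grip_force': 0.0, 'grip_width': 0.0938208050634915}
```

View pics/a.png

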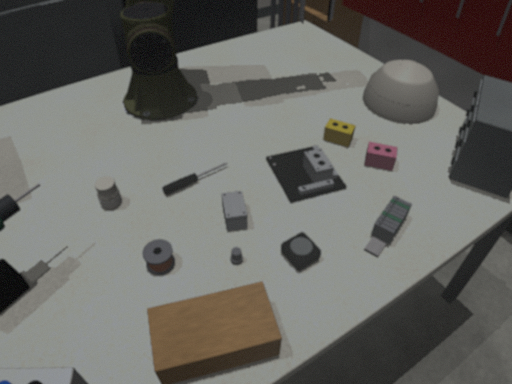

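View pics/b.png

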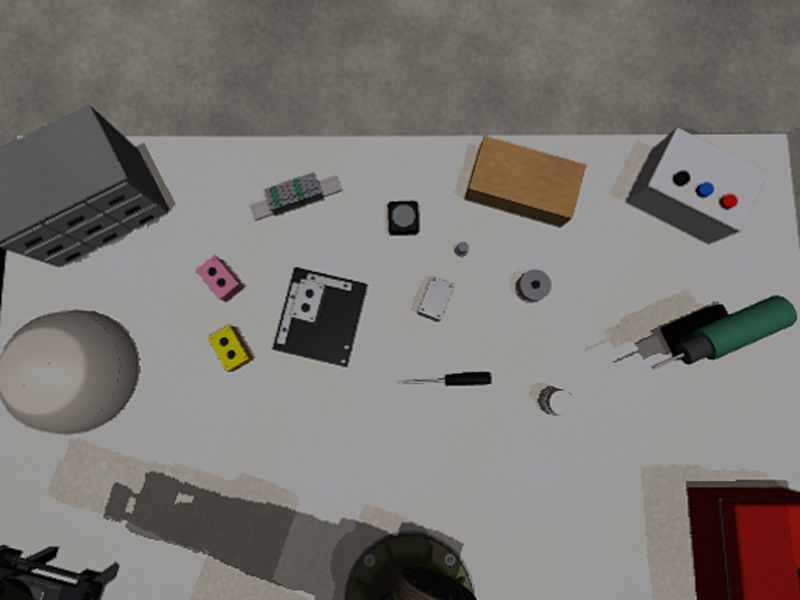

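Both views show the arm clear of the scene. In top.png (at 1.56x):
- **Drilled box candidates:** grey two-hole box on the jig (308,298), pink look-alike (219,278), yellow look-alike (231,348). I choose the grey one.
- **Blank box:** (435,298).
- **Jar:** (553,400).
- **Spool:** (534,285).

Next is a close crop to check the choice.

Run:
```python
from h import *
b=load('top');crop(b,170,165,300,245,6,'pics/c.png')
crop(b,320,165,384,275,5,'pics/d.png')
```

```text
(no output)
```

View pics/c.png

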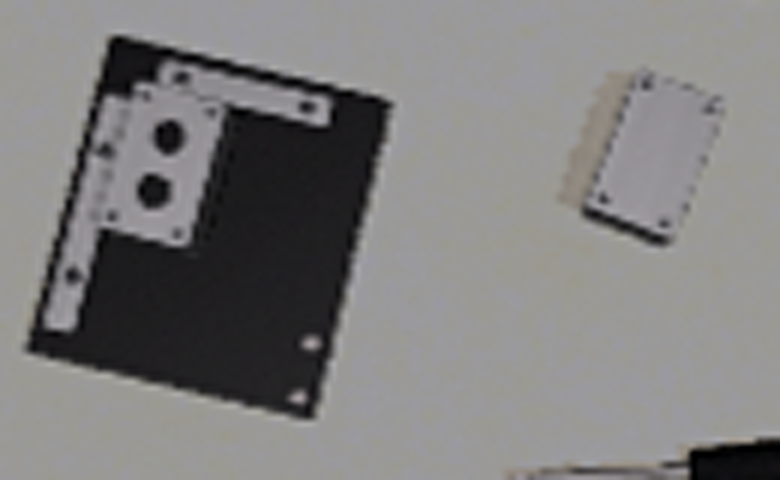

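View pics/d.png

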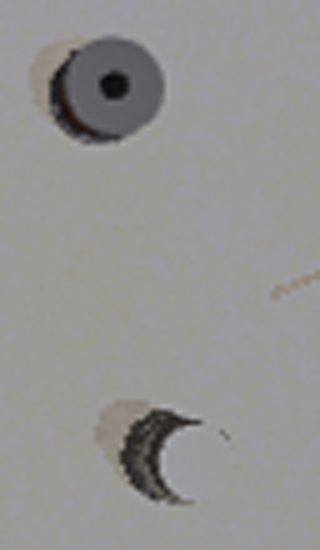

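```bash
cat > m.py <<'E'
from h import *
b=load('top');a=load('scene')
f=lambda p,z,o=(170,165),k=6:p2w(b,o[0]+(p[0]+.5)/k-.5,o[1]+(p[1]+.5)/k-.5,z)[:2]
def box(n,P,z):
    Q=np.array([f(p,z) for p in P]);print(n,'centre',Q.mean(0).round(4))
    for i in range(4):
        d=Q[(i+1)%4]-Q[i];print('  len %.4f ang %.2f'%(np.linalg.norm(d),np.degrees(np.arctan2(d[1],d[0]))))
box('jig',[(112,37),(392,102),(313,418),(27,350)],.012)
box('drilled',[(138,83),(225,104),(192,245),(102,228)],.062)
print('holes',f((170,136),.062),f((154,190),.062))
box('blank',[(635,70),(723,100),(668,237),(585,208)],.05)
print('spool',f((115,87),.045,(320,165),5),'jar',f((203,462),.07,(320,165),5))
crop(a,85,165,265,275,4,'pics/e.png')
E
python3 m.py
```

```text
jig centre [0.5586 0.1794]
  len 0.1588 ang -103.50
  len 0.1774 ang 166.17
  len 0.1588 ang 76.36
  len 0.1770 ang -13.83
drilled centre [0.5849 0.1982]
  len 0.0472 ang -103.98
  len 0.0761 ang 167.66
  len 0.0478 ang 78.96
  len 0.0785 ang -12.75
holes [0.60002288 0.19551821] [0.57153154 0.20340786]
blank centre [ 0.5913 -0.0588]
  len 0.0495 ang -109.44
  len 0.0794 ang 157.24
  len 0.0463 ang 70.29
  len 0.0790 ang -20.49
spool [ 0.61745869 -0.26599555] jar [ 0.38173789 -0.30225046]
```

View pics/e.png

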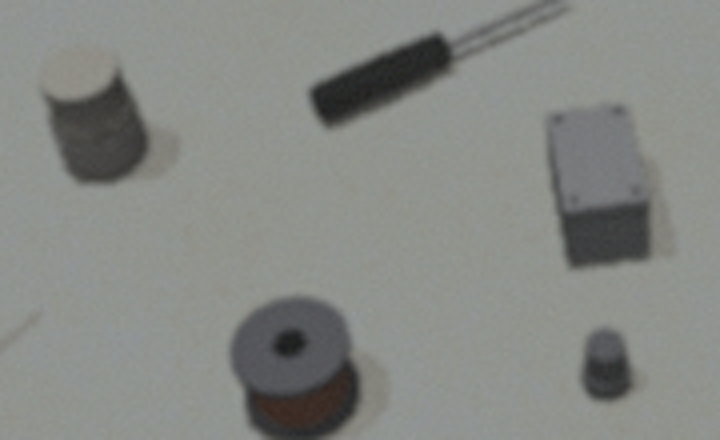

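The crops confirm the grey two-hole box on the jig. In the scene crop (offset 85,165, 4x) the jar cap centre is at (80,73) and the spool top at (291,345). I'll go above the jig.

Call:
apply_moves(
  deltas=[
    [0,3.4,-2.5,0,0,0,0.003],
    [0,3.4,-2.5,0,0,0,0.003],
    [0,3.4,-2.5,0,0,0,0.003],
    [0,3.4,-2.5,0,0,0,0.003],
    [0,3.4,-2.5,0,0,0,0.003],
    [0,3.4,-2.5,0,0,0,0.003],
    [0,3.4,-2.5,0,0,0,0.003],
    [0,3.4,-2.5,0,0,0,0.003],
    [0,3.4,-2.5,0,0,0,0.003],
    [0,3.4,-2.5,0,0,0,0.003],
  ],
  grip_force=25,
)

```text
time_s: 1.1
ee_pos: [0.4861, 0.2792, 0.2302]
eef_rot: [-3.141, -0.0, 2.905]
force: [0.1, 1.2, -0.6]
grip_width: 0.0942
grip_force: 0.0
```

Run:
```python
from h import *
a=load('scene');b=load('top')
f=lambda x,y,z:p2w(a,85+(x+.5)/4-.5,165+(y+.5)/4-.5,z)[:2]
print('jar',f(80,73,.07),'spool',f(291,345,.045))
Q=[f(*p,.05) for p in [(549,113),(628,106),(646,203),(562,212)]];print('blank',np.mean(Q,0),Q)
```

```text
jar [ 0.38506566 -0.29744231] spool [ 0.62123349 -0.26499701]
blank [ 0.5958632  -0.06122579] [array([ 0.54970299, -0.06659249]), array([ 0.5702227 , -0.02364799]), array([ 0.64171317, -0.05557615]), array([ 0.62181394, -0.09908652])]
```

Call:
apply_moves(
  deltas=[
    [0,3.4,-2.7,0,0,0,0],
    [0,3.4,-2.7,0,0,0,0],
    [0,3.3,-2.6,0,0,0,0],
    [0,0,0,-3,0,0,0],
    [0,0,0,-3,0,0,0],
    [0,0,0,-3,0,0,0],
    [0,0,0,-3,0,0,0],
    [0,0,0,0,0,0,0],
  ],
)

```text
time_s: 1.9
ee_pos: [0.5841, 0.2, 0.1062]
eef_rot: [-3.138, -0.006, 2.905]
force: [-0.5, -0.4, -0.4]
grip_width: 0.0942
grip_force: 0.0
```

Run:
```python
from h import *
a=snap('scene');b=snap('top')
A=cv2.resize(a['img'][125:215,255:355,::-1],(500,450),interpolation=cv2.INTER_CUBIC)
B=cv2.resize(b['img'][160:250,165:225,::-1],(300,450),interpolation=cv2.INTER_CUBIC)
cv2.imwrite('pics/f.png',np.hstack([A,B]))
```

```text
(no output)
```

View pics/f.png

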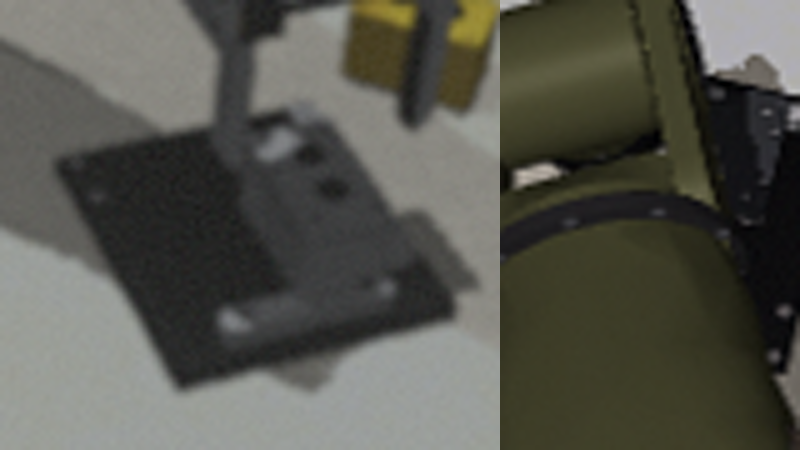

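The fingers straddle the drilled box (holes at (310,152) and (332,187) in the crop, fingers at (235,160) and (418,110)). Descending and closing.

Call:
apply_moves(
  deltas=[
    [0,0.2,0,-1.5,0,0,0],
    [0,0,0,-1.5,0,0,0],
    [0,0,0,-1.5,0,0,0],
    [0,0,0,-0.9,0,0,0],
    [0,0,0,0,0,0,0],
    [100,0,0,0,0,0,0],
    [140,0,0,0,0,0,0],
    [140,0,0,0,0,0,0],
    [140,0,0,0,0,0,0],
    [140,0,0,0,0,0,0],
  ],
)

```text
time_s: 3.0
ee_pos: [0.5881, 0.2006, 0.0567]
eef_rot: [3.141, 0.0, 2.905]
force: [-0.3, -0.0, 0.9]
grip_width: 0.0576
grip_force: 0.0
```

Call:
apply_moves(
  deltas=[
    [200,0,0,0,0,0,0],
    [200,0,0,0,0,0,0],
    [200,0,0,0,0,0,0],
    [200,0,0,0,0,0,0],
    [200,0,0,0,0,0,0],
  ],
)

```text
time_s: 3.5
ee_pos: [0.588, 0.2006, 0.0566]
eef_rot: [3.141, 0.0, 2.905]
force: [-1.3, 0.9, 2.2]
grip_width: 0.0499
grip_force: 24.9
```

Call:
apply_moves(
  deltas=[
    [200,0,0,1.5,0,0,0],
    [200,0,0,2.5,0,0,0],
    [200,0,0,3,0,0,0],
    [200,0,0,3,0,0,0],
    [200,0,0,2,0,0,0],
    [200,0,-3,0,0,0,0],
    [200,-0.5,-4,0,0,0,0],
    [200,-0.5,-4,0,0,0,0],
    [200,-0.5,-4,0,0,0,0],
    [200,-0.5,-4,0,0,0,0],
  ],
)

```text
time_s: 4.5
ee_pos: [0.5674, 0.0091, 0.1772]
eef_rot: [-3.142, 0.0, 2.905]
force: [0.5, -1.1, -3.8]
grip_width: 0.0497
grip_force: 24.9
```

Call:
apply_moves(
  deltas=[
    [200,-0.5,-4,0,0,0,0],
    [200,-0.5,-4,0,0,0,0],
    [200,-1,-4,0,0,0,0],
    [200,-1,-4,0,0,0,0],
    [200,-1,-4,0,0,0,0],
    [200,-1,-4,0,0,0,0],
    [200,-1,-3,0,0,0,0],
    [200,-1,-2,0,0,0,0],
    [200,0,0,0,0,0,0],
    [200,0,0,0,0,0,0],
  ],
)

```text
time_s: 5.5
ee_pos: [0.4978, -0.2795, 0.1769]
eef_rot: [3.141, -0.0, 2.904]
force: [-0.1, 0.1, -2.9]
grip_width: 0.0501
grip_force: 24.9
```

Run:
```python
from h import *
a=snap('scene');b=snap('top');print(ctrl.get_obs()['grip_width'])
A=cv2.resize(a['img'][145:285,80:260,::-1],None,fx=4,fy=4,interpolation=cv2.INTER_CUBIC)
cv2.imwrite('pics/g.png',A)
```

```text
0.04980334418561049
```

View pics/g.png

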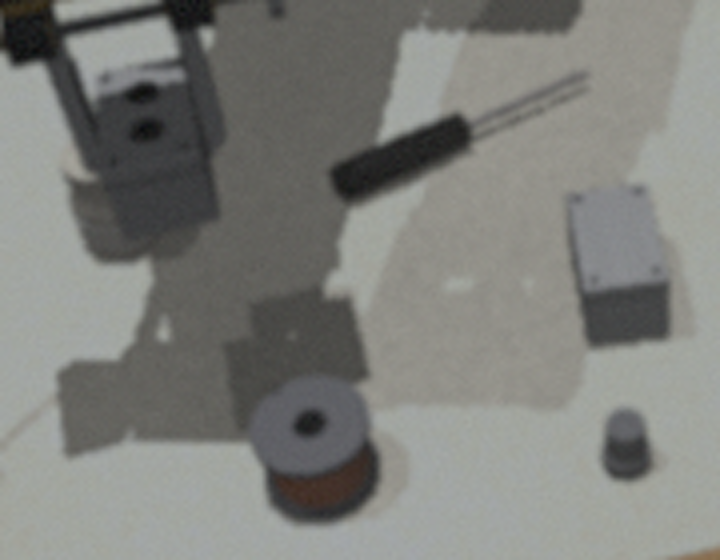

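Run:
```python
from h import *
a=load('scene')
f=lambda x,y,z:p2w(a,80+(x+.5)/4-.5,145+(y+.5)/4-.5,z)[:2]
P=f(143,92,.182),f(147,130,.182);print(P,np.mean(P,0))
```

```text
(array([ 0.48231672, -0.27513544]), array([ 0.51152752, -0.28292003])) [ 0.49692212 -0.27902774]
```

Call:
apply_moves(
  deltas=[
    [200,0.3,-0.3,-2,0,0,0],
    [200,0,0,-3,0,0,0],
    [200,0,0,-3,0,0,0],
    [200,0,0,-2.5,0,0,0],
    [200,0,0,-1.5,0,0,0],
    [200,0,0,-0.7,0,0,0],
    [200,0,0,-0.4,0,0,0],
    [200,0,0,0,0,0,0],
    [200,0,0,0,0,0,0],
  ],
)

```text
time_s: 6.5
ee_pos: [0.5015, -0.2827, 0.0464]
eef_rot: [-3.141, 0.001, 2.905]
force: [-0.8, 0.3, -3.9]
grip_width: 0.05
grip_force: 24.9
```

Call:
apply_moves(
  deltas=[
    [200,0,0,-0.17,0,0,0],
    [200,0,0,0,0,0,0],
    [110,0,0,0,0,0,0],
    [60,0,0,0,0,0,0],
    [60,0,0,0,0,0,0],
    [60,0,0,0,0,0,0],
    [60,0,0,0,0,0,0],
    [60,0,0,1.5,0,0,0],
    [60,0,0,2.5,0,0,0],
    [60,0,0,3,0,0,0],
  ],
)

```text
time_s: 7.5
ee_pos: [0.5007, -0.2823, 0.115]
eef_rot: [3.141, -0.001, 2.905]
force: [0.1, -0.5, -0.5]
grip_width: 0.0719
grip_force: 0.0
```

Call:
apply_moves(
  deltas=[
    [60,0,0,3,0,0,0],
    [60,0,0,2,0,0,0],
    [60,0.6,3,0,0,0,-0.03],
    [60,1,4,0,0,0,-0.03],
    [60,1.5,4,0,0,0,-0.03],
    [0,2,4,0,0,0,-0.03],
    [0,2,4,0,0,0,0],
    [0,2,3,0,0,0,0],
    [0,0,0,0,0,0,0],
  ],
)

```text
time_s: 8.4
ee_pos: [0.5934, -0.059, 0.1648]
eef_rot: [3.141, 0.001, 2.789]
force: [0.2, -0.6, -0.2]
grip_width: 0.0937
grip_force: 0.0
```

Run:
```python
from h import *
a=snap('scene');b=snap('top')
A=cv2.resize(a['img'][145:285,80:280,::-1],(500,350),interpolation=cv2.INTER_CUBIC)
B=cv2.resize(b['img'][160:275,290:380,::-1],(274,350),interpolation=cv2.INTER_CUBIC)
cv2.imwrite('pics/i.png',np.hstack([A,B]))
```

```text
(no output)
```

View pics/i.png

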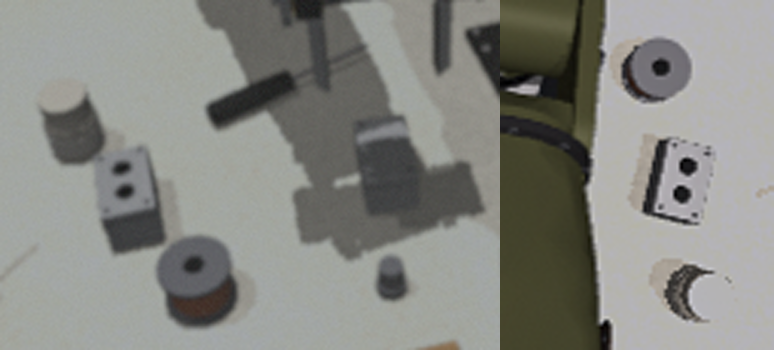

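Run:
```python
from h import *
a=load('scene');b=load('top')
f=lambda x,y,z:p2w(a,80+(x+.5)/2.5-.5,145+(y+.5)/2.5-.5,z)[:2]
g=lambda x,y,z:p2w(b,290+(x-499.5)/3.044-.5,160+(y+.5)/3.044-.5,z)[:2]
for J,S,h1,h2 in [(f(64,95,.07),f(193,265,.045),f(121,168,.05),f(125,190,.05)),(g(710,295,.07),g(660,67,.045),g(687,165,.05),g(682,193,.05))]:
    c=(h1+h2)/2;print(J,S,c,'err',c-(J+S)/2)
```

```text
[ 0.38537296 -0.29584582] [ 0.62026688 -0.26567305] [ 0.50002436 -0.28245391] err [-0.00279557 -0.00169447]
[ 0.38302496 -0.2976114 ] [ 0.61852357 -0.2648426 ] [ 0.50012059 -0.28362157] err [-0.00065367 -0.00239457]
```

The drilled box stands upright, 2–3 mm from the midpoint. Now the blank box.

Call:
apply_moves(
  deltas=[
    [0,0,-0.1,-2.5,0,0,0],
    [0,0,0,-3,0,0,0],
    [0,0,0,-3,0,0,0],
    [0,0,0,-2,0,0,0],
    [0,0,0,-1.3,0,0,0],
    [0,0,0,0,0,0,0],
    [130,0,0,0,0,0,0],
    [200,0,0,0,0,0,0],
    [200,0,0,0,0,0,0],
    [200,0,0,0,0,0,0],
  ],
)

```text
time_s: 9.5
ee_pos: [0.5923, -0.0635, 0.0464]
eef_rot: [3.141, 0.001, 2.785]
force: [0.4, 0.4, -0.9]
grip_width: 0.0656
grip_force: 0.0
```

Call:
apply_moves(
  deltas=[
    [200,0,0,0,0,0,0],
    [200,0,0,0,0,0,0],
    [200,0,0,0,0,0,0],
    [200,0,0,0,0,0,0],
  ],
)

```text
time_s: 9.9
ee_pos: [0.5922, -0.0632, 0.0461]
eef_rot: [3.141, 0.0, 2.785]
force: [0.7, 3.5, 5.1]
grip_width: 0.0502
grip_force: 24.9
```

Call:
apply_moves(
  deltas=[
    [200,0,0,2,0,0,0],
    [200,0,0,3,0,0,0],
    [200,0,0,3,0,0,0],
    [200,-0.3,3,0,0,0,0.03],
    [200,-0.3,4,0,0,0,0.03],
    [200,-0.3,4,0,0,0,0.03],
    [200,-0.3,4,0,0,0,0.027],
    [200,-0.3,4,0,0,0,0],
    [200,-0.3,4,0,0,0,0],
    [200,0,2.7,0,0,0,0],
  ],
  grip_force=30,
)

```text
time_s: 10.9
ee_pos: [0.573, 0.1956, 0.125]
eef_rot: [-3.141, -0.001, 2.903]
force: [-0.2, -1.0, -2.9]
grip_width: 0.0497
grip_force: 29.9
```

Call:
apply_moves(
  deltas=[
    [200,0,0,-2,0,0,0],
    [200,0,0,-2,0,0,0],
    [200,0,0,0,0,0,0],
    [200,0,0,0,0,0,0],
  ],
)

```text
time_s: 11.3
ee_pos: [0.5739, 0.1932, 0.0857]
eef_rot: [-3.141, -0.001, 2.902]
force: [0.2, 1.2, -2.8]
grip_width: 0.05
grip_force: 29.9
```

Run:
```python
from h import *
a=snap('scene');print(ctrl.get_obs()['force'])
crop(a,260,130,350,205,7,'pics/j.png')
```

```text
[ 0.12066985 -0.75320994 -2.65852853]
```

View pics/j.png

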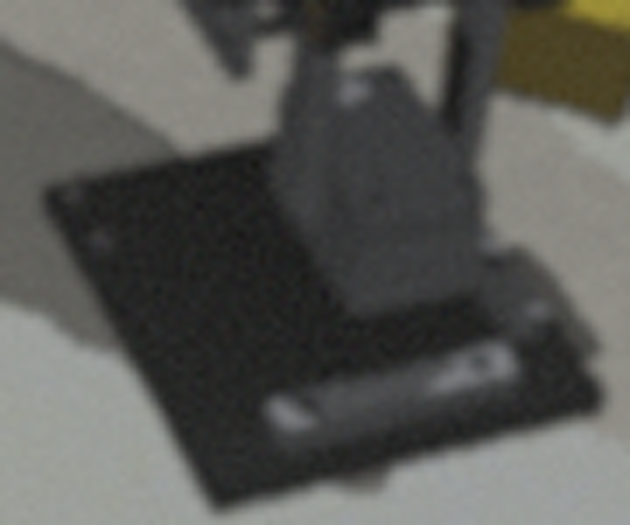

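Run:
```python
from h import *
a=load('scene')
f=lambda x,y,z:p2w(a,260+(x+.5)/7-.5,130+(y+.5)/7-.5,z)[:2]
J=np.array([f(45,190,.012),f(217,510,.012),f(603,400,.012)])
print('jig corners',J,'ctr',(J[0]+J[2])/2)
d1=J[1]-J[0];d2=J[2]-J[1];print(np.hypot(*d1),np.hypot(*d2),np.degrees(np.arctan2(d1[1],d1[0])),np.degrees(np.arctan2(d2[1],d2[0]))-90)
t=np.radians(-13.7);R=np.array([[np.cos(t),-np.sin(t)],[np.sin(t),np.cos(t)]])
for p in [(358,316),(480,290)]: 
    w=f(*p,.0396);print(w,R.T@(w-(J[0]+J[2])/2))
```

```text
jig corners [[0.45962483 0.1229923 ]
 [0.63683184 0.07683306]
 [0.66967218 0.2308262 ]] ctr [0.56464851 0.17690925]
0.18312017913828826 0.15745594699760473 -14.600082956336374 -12.0384737568085
[0.60640779 0.16129769] [ 0.04426861 -0.0052772 ]
[0.61975513 0.20851859] [0.04605249 0.04376138]
```

Call:
apply_moves(
  deltas=[
    [200,0,0,-1.2,0,0,0],
    [200,0,0,-0.9,0,0,0],
    [200,0,0,-0.4,0,0,0],
    [200,0,0,-0.2,0,0,0],
    [200,0,0,0,0,0,0],
    [200,0,0,0,0,0,0],
  ],
)

```text
time_s: 11.95
ee_pos: [0.5742, 0.1936, 0.059]
eef_rot: [3.141, 0.0, 2.902]
force: [0.5, -0.7, -2.9]
grip_width: 0.0499
grip_force: 29.9
```

Call:
apply_moves(
  deltas=[
    [200,0,0,-0.1,0,0,0],
    [200,0,0,0,0,0,0],
    [200,0.1,0.4,0,0,0,0],
    [200,0.1,0.39,0,0,0,0],
    [200,0,0,0,0,0,0],
    [200,0,0,0,0,0,0],
  ],
)

```text
time_s: 12.55
ee_pos: [0.5763, 0.202, 0.0581]
eef_rot: [3.141, 0.001, 2.902]
force: [1.5, 2.3, 1.6]
grip_width: 0.0497
grip_force: 29.9
```

Call:
apply_moves(
  deltas=[
    [200,0.02,0.1,0,0,0,0],
    [200,0,0,0,0,0,0],
    [200,0,0,0,0,0,0],
  ],
)

```text
time_s: 12.85
ee_pos: [0.5764, 0.2022, 0.0581]
eef_rot: [-3.142, 0.0, 2.902]
force: [-1.2, -2.7, 5.3]
grip_width: 0.0499
grip_force: 29.9
```

Call:
apply_moves(
  deltas=[
    [200,0.02,0.1,0,0,0,0],
    [200,0,0,0,0,0,0],
    [200,0.02,0.1,0,0,0,0],
    [200,0,0,0,0,0,0],
    [200,0,0,0,0,0,0],
  ],
)

```text
time_s: 13.35
ee_pos: [0.5768, 0.204, 0.0581]
eef_rot: [-3.141, 0.0, 2.902]
force: [-1.8, -3.6, 5.5]
grip_width: 0.0499
grip_force: 29.9
```

Call:
apply_moves(
  deltas=[
    [200,0.02,0.1,0,0,0,0],
    [200,0.02,0.1,0,0,0,0],
    [200,0.02,0.1,0,0,0,0],
    [200,0.02,0.1,0,0,0,0],
    [200,0,0,0,0,0,0],
    [200,0,0,0,0,0,0],
  ],
)

```text
time_s: 13.95
ee_pos: [0.5776, 0.2079, 0.0581]
eef_rot: [-3.141, 0.0, 2.902]
force: [-0.9, -5.6, 6.1]
grip_width: 0.05
grip_force: 29.9
```

Call:
apply_moves(
  deltas=[
    [200,0.02,0.1,0,0,0,0],
    [200,0.02,0.1,0,0,0,0],
    [200,0,0,0,0,0,0],
    [200,0,0,0,0,0,0],
  ],
)

```text
time_s: 14.35
ee_pos: [0.5778, 0.2082, 0.0582]
eef_rot: [-3.138, -0.0, 2.902]
force: [-4.9, -17.8, 11.2]
grip_width: 0.0499
grip_force: 29.9
```

Call:
apply_moves(
  deltas=[
    [200,-0.03,-0.12,0,0,0,0],
    [200,0.39,-0.095,0,0,0,0],
    [200,0.39,-0.095,0,0,0,0],
    [200,0.29,-0.07,0,0,0,0],
    [200,0,0,0,0,0,0],
    [200,0,0,0,0,0,0],
  ],
)

```text
time_s: 14.95
ee_pos: [0.5872, 0.2059, 0.0581]
eef_rot: [-3.139, -0.003, 2.902]
force: [-11.5, -6.8, 13.2]
grip_width: 0.0495
grip_force: 30.0
```

Call:
apply_moves(
  deltas=[
    [200,0,0,0.05,0,0,0],
    [200,0,0,0,0,0,0],
    [200,0.1,-0.024,0,0,0,0],
    [200,0.1,-0.024,0,0,0,0],
    [200,0,0,0,0,0,0],
    [200,0,0,0,0,0,0],
  ],
)

```text
time_s: 15.55
ee_pos: [0.5889, 0.2055, 0.0581]
eef_rot: [-3.139, -0.003, 2.902]
force: [-11.2, -6.0, 10.5]
grip_width: 0.0498
grip_force: 30.0
```

Call:
apply_moves(
  deltas=[
    [200,0,0,0.05,0,0,0],
    [200,0.1,-0.024,0,0,0,0],
    [200,0.1,-0.024,0,0,0,0],
    [200,0,0,0,0,0,0],
    [200,0,0,0,0,0,0],
  ],
)

```text
time_s: 16.05
ee_pos: [0.591, 0.205, 0.0582]
eef_rot: [-3.139, -0.003, 2.902]
force: [-8.3, -5.2, 4.6]
grip_width: 0.0496
grip_force: 30.0
```

Call:
apply_moves(
  deltas=[
    [200,0.1,-0.024,0,0,0,0],
    [200,0.1,-0.024,0,0,0,0],
    [200,0,0,0,0,0,0],
    [200,0,0,0,0,0,0],
  ],
)

```text
time_s: 16.45
ee_pos: [0.5929, 0.2045, 0.0582]
eef_rot: [-3.139, -0.003, 2.902]
force: [-8.8, -5.3, 5.1]
grip_width: 0.0498
grip_force: 30.0
```

Call:
apply_moves(
  deltas=[
    [200,0.1,-0.024,0,0,0,0],
    [200,0.1,-0.024,0,0,0,0],
    [200,0,0,0,0,0,0],
    [200,0,0,0,0,0,0],
  ],
)

```text
time_s: 16.85
ee_pos: [0.5932, 0.2045, 0.0583]
eef_rot: [-3.138, -0.008, 2.902]
force: [-23.7, -4.2, 14.4]
grip_width: 0.05
grip_force: 30.0
```

Call:
apply_moves(
  deltas=[
    [200,0.1,-0.024,0,0,0,0],
    [200,0.1,-0.024,0,0,0,0],
    [200,0,0,0,0,0,0],
    [200,0,0,0,0,0,0],
  ],
)

```text
time_s: 17.25
ee_pos: [0.5943, 0.2042, 0.0582]
eef_rot: [-3.137, -0.01, 2.902]
force: [-31.6, -3.4, 18.9]
grip_width: 0.0496
grip_force: 30.0
```

Call:
apply_moves(
  deltas=[
    [200,-0.2,0.05,0,0,0,0],
    [200,0.02,0.08,0,0,0,0],
    [200,0,0,-0.03,0,0,0],
    [200,0,0,0,0,0,0],
    [200,0,0,0,0,0,0],
  ],
)

```text
time_s: 17.75
ee_pos: [0.5941, 0.2043, 0.0581]
eef_rot: [-3.137, -0.006, 2.902]
force: [-19.7, -9.8, 15.1]
grip_width: 0.0495
grip_force: 30.0
```

Run:
```python
from h import *
a=snap('scene');o=ctrl.get_obs();print(o['force'],o['moment'],o['ee_pos'],o['eef_rot'])
crop(a,280,130,350,200,8,'pics/k.png')
```

```text
[-20.29829113 -11.19666522  14.6421404 ] [-1.90356065  3.53332137 -0.01780851] [0.594124   0.20432067 0.05814328] [-3.1373068  -0.0059156   2.90161955]
```

View pics/k.png

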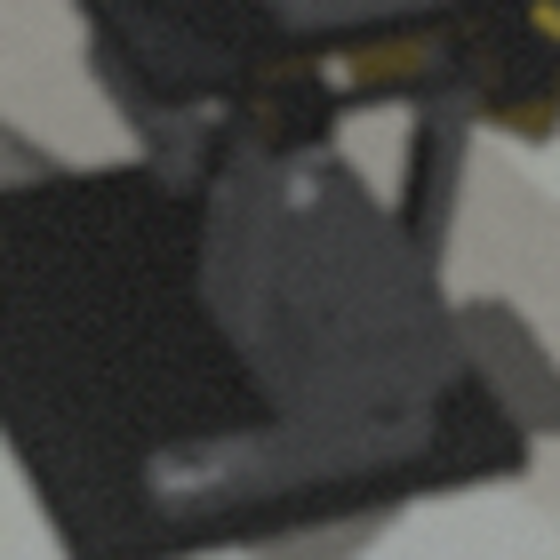

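The view shows the box sitting in the corner between both stops (short stop at (290,460) in the crop). I'll relax the grip so the box settles flat and square, then grip and press again.

Call:
apply_moves(
  deltas=[
    [200,0,0,0,0,0,0],
    [200,0,0,0,0,0,0],
    [200,0,0,0,0,0,0],
    [200,0,0,0,0,0,0],
  ],
  grip_force=3,
)

```text
time_s: 18.2
ee_pos: [0.5955, 0.2048, 0.0578]
eef_rot: [-3.14, -0.002, 2.902]
force: [-5.5, -4.7, 1.1]
grip_width: 0.0517
grip_force: 3.0
```

Run:
```python
from h import *
o=ctrl.get_obs();print(o['force'],o['moment'],o['ee_pos'],o['eef_rot'],o['grip_force'])
```

```text
[-5.47562861 -4.69903004  1.13199433] [-0.99284157  0.84736212 -0.08699931] [0.59554492 0.20476969 0.05778124] [-3.13953718e+00 -2.35101633e-03  2.90154062e+00] 2.999831959605217
```

Call:
apply_moves(
  deltas=[
    [200,0,0,0,0,0,0],
    [200,0,0,0,0,0,0],
    [200,0,0,0,0,0,0],
    [200,0,0,0,0,0,0],
  ],
  grip_force=40,
)

```text
time_s: 18.6
ee_pos: [0.5954, 0.204, 0.0578]
eef_rot: [-3.138, -0.003, 2.901]
force: [-7.4, -10.1, 4.3]
grip_width: 0.05
grip_force: 40.0
```

Run:
```python
from h import *
o=ctrl.get_obs();print(o['force'],o['moment'],o['ee_pos'],o['eef_rot'],o['grip_force'],o['grip_width'])
```

```text
[ -7.39859324 -10.12261654   4.31106201] [-2.06214402  1.32665555  0.04257455] [0.5953646  0.20403004 0.05782673] [-3.13813226e+00 -2.88412553e-03  2.90137785e+00] 40.000022649765015 0.04996606938919833
```

Call:
apply_moves(
  deltas=[
    [200,0.06,-0.015,-0.02,0,0,0],
    [200,0.05,0,0,0,0,0],
    [200,0,0,0,0,0,0],
    [200,0,0,0,0,0,0],
  ],
)

```text
time_s: 19.0
ee_pos: [0.5955, 0.204, 0.0578]
eef_rot: [-3.137, -0.005, 2.902]
force: [-17.1, -11.1, 11.6]
grip_width: 0.0493
grip_force: 40.0
```

Run:
```python
from h import *
o=ctrl.get_obs();print(o['force'],o['moment'],o['ee_pos'],o['eef_rot'],o['grip_force'],o['grip_width'])
```

```text
[-17.08505663 -11.07759066  11.56594526] [-2.0784897   2.93242795 -0.12932519] [0.59550228 0.20403399 0.05784316] [-3.13736556 -0.0052632   2.90155015] 40.00220596790314 0.049327307927744674
```

```bash
python3 -c "
from station import ctrl
print(ctrl.hand_in())"
```

```text
the job is handed in; nothing more can be done
None
```

The job is handed in, with no verdict returned: the drilled box stands 2–3 mm from the jar–spool midpoint, and the blank box is held on the bed with about 14 N against each stop; the forces suggest it is flush, but I did not look again after the final regrip.

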